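# Lock the clamp bar with a hairpin clip

### The arm

A 6-joint arm with a two-finger parallel gripper is mounted at the origin on a cart in front of the work surface, level with it; the furniture and walls round the work are solid. World frame = base frame: x ahead of the robot, y to its left, z up, the work surface at z = 0. Lengths are in m, angles in rad, forces in N, time in s.
With the tool pointing down it reaches from about 0.25 to 0.775 m from the base axis. Payload 4 kg.
Tool frame: the origin (TCP) lies midway between the tips of the shut fingers; the grasp point (between the pads) lies 19 mm behind it; z points along the fingers, y is the line along which they close (so a half turn about z gives the same grasp; the last joint's range is limited). The gripper opens to 85 mm and grips with 20 to 120 N. Pads are 22 mm wide; open, the fingers measure 114 mm over their backs; the gripper's body (76 mm by 85 mm) begins 54 mm behind the grasp point. The pads swing forward as they close: fully open they stand 13 mm farther back than shut.
Start: joints at [-1.25, 0.087, 1.371, -0, 1.684, -0.103], TCP at [0.226, -0.501, 0.231] pointing down, gripper open.
Joint ranges: [-3.1, 3.1], [-0.76, 2.03], [0.27, 2.55], [-1.08, 4.22], [0.17, 2.65], [-2.57, 2.57]. Speed limits (rad/s): [2.79, 2.79, 3.14, 3.14, 3.14, 3.14].

### API

Orientations are given as [roll, pitch, yaw] about the fixed x, y, z axes, in that order (R = Rz(yaw) Ry(pitch) Rx(roll)).
In Python, from plant import manip, read_camera, camera_model gives the robot as it stands. The module is installed in compiled form; this text tells all that it offers.
- The arm moves only by the tool arm_command, never from a script. Its argument "moves" is a list of rows, each an object with "translation": the shift along the tool's x, y, z in cm, a list of three; "turn": the turn, a rotation vector about the tool's x, y, z in degrees, a list of three; "hand": the closure, from 0 (fully open) to 1 (shut). A call has 1 to 20 rows; each row shifts and turns the commanded pose from where the row before left it, along the tool's axes as they then stand; what a row does not reach is not made up. A row lasts 1/10 s, in which the tool goes at most 50 mm and 8.59 degrees, less where a joint would pass 70% of its speed; a pose out of reach is approached as far as the arm can. A call is refused whole if a number of a shift passes 5 or a number of a turn 8.59, either way. A call with a gripper value outside its range is refused whole. The fingers move at their own pace and stop on an object; "newtons" is the grip in N (left out, the last holds). Time passes only in rows, so rows that do not move let the fingers close. It gives the time, the measured TCP pose, the force, the opening and the grip force at its end, in the units of the state.
- manip.observe(): the state, without advancing time (a new reading comes with each control period).
- read_camera(name): name is "side" or "top"; returns the picture (384x512x3 uint8, blue, green, red); there is no depth.
- camera_model(name): a dict with "K" (3x3 intrinsics, pixels), "k1" (the pictures are not rectified: a ray, as slopes to the right and down, at radius r is drawn at 1 + k1 r^2 times it, then the intrinsics apply), "camera_from_world" (4x4, takes a point from world to camera coordinates). Camera axes: x right, y down, z forward; pixel columns grow to the right and rows downward; lengths in m; the calibration is good to about 2 mm. A picture is of the moment at which its call begins. camera_model takes no time and is no camera call.
- manip.hand_in(): hands the job in; it is judged then, once.
The state is a dict: "time": time; "joints": joint angles; "qvel": joint speeds; "joint_efforts": joint torques, N m; "position": TCP position; "eef_rot": TCP orientation; "wrist_force": force on the tool from outside, world axes, zero at the start; "moment": the same for the moment, N m; "opening": finger opening in m; "gripper_force": force on a finger pad.
Only numpy, scipy, OpenCV 4.12 (cv2) and the standard library are available. Lean on these libraries where they do the work, as an engineer would, in place of code of your own. Each camera call takes 0.05 s, during which the arm holds its last target. There are 200 camera calls.

### The job

Lock the jig's clamp bar: take the hairpin clip with the orange grip from the table, lay it flat on the aluminium bar in front of the upright pin, open mouth towards the pin, and slide it along the bar under the pin's head until its legs snap past the shank and the clip is fully home against the pin; then let go. The pin may stand anywhere along its slot, so work by feel: never jam the clip's black nose against the pin with more than 10 N nor press on the bar with more than 30 N. Leave the ink jar, eraser and graphite block where they are.

Things in the scene. Friction and masses are not known exactly. Their poses are not given: they have to be found in the camera images.
- jig: Fixed hold-down jig: plywood base 210x120x14 mm, a grey sheet on it (top at 18 mm) and along its middle (y = 0) an aluminium clamp bar 40 mm wide, x = -90 to +95 mm, flat top 26 mm above the table. Origin: centre of the underside; x along the bar, away from the robot, towards the hinge block at the far end; z up. The clip must come along +x, from the robot's side.
- slot (a point): Middle of the black slot in the bar (x = 15, y = 0 mm in the jig), 3 mm above the bar's top; axes as the jig's. The upright steel pin is clamped fast in this slot, up to 9.5 mm to either side along x: its exact place is not measured. Shank round, 12 mm in diameter; head 18 mm in diameter, 8 to 15 mm above the bar: the clip's legs (5.5 mm high) pass beneath only when the clip lies on the bar.
- clip_grip (a point): Grasp point of the loose hairpin clip (70 g): middle of its orange upright tab, 24 mm long (x), 10 mm thick (y), from 6 to 48 mm above the clip's underside (this point: 30 mm). x points from the grip to the open mouth, z up. Under the tab an orange foot x -14 to +18 mm, 28 mm wide, 6 mm high. Grasp across y, fingertips above the foot.
- clip_throat (a point): Where the axis of the pin's shank lies in the clip when fully home: 28 mm ahead (x) of clip_grip, in the clip's middle, 3 mm above its underside; the clip's nose then touches the shank. Axes as clip_grip's.
- clip_nose: Black stop block, 12 mm wide, on the clip's foot; front face 6 mm behind clip_throat (22 mm ahead of clip_grip). Origin: underside of the clip, 16 mm behind clip_throat. Pushing the legs over the shank takes about 4 to 15 N; past the neck the force drops to a light drag for some 16 mm, the legs click into their pockets over the last 2 mm, then the force rises steeply as the nose meets the shank.
- neck_left (a point): Centre of the left (+y) wire leg, 5 mm thick, at the neck, 19 mm ahead of clip_throat. The legs are sprung sideways; inside, the neck is 7.6 mm wide, the mouth at the tips (30 mm ahead of clip_throat) 22 mm. The necks' centres are 12.6 mm apart when the legs are relaxed: free, or fully home with the pin in the leg pockets; about 17 mm as they pass the shank.
- neck_right (a point): The same point of the right (-y) leg.
- ink_jar: Bystander: squat black ink jar, 49x49x60 mm; origin at the centre of its underside.
- eraser: Bystander: white and blue eraser, 23x56x13 mm; origin at the centre of its underside.
- graphite_block: Bystander: dark graphite block, 22x75x14 mm; origin at the centre of its underside.

How it is judged:
By the outcome, as a careful person would: the job done as asked, in the order asked, and still so for the second after the job is handed in, with the robot touching nothing.
It also fails if it takes over 67 s, if anything falls off the work surface, if the arm or the gripper's body presses on something with over 40 N, if the wrist force passes 120 N, or if a joint passes its speed limit or range.

## Working session

There is one attempt and no reset: what is moved stays moved. The work goes in short steps, Python scripts to look and compute and a tool call to move; the robot and the scene stay as the last step left them, time stands still between calls to the robot, and variables do not carry over. Pictures are saved under pics/ and viewed, at most 10 in all, crops included, and the job is handed in when it is done.

Besides the shell and the picture viewer there is one more tool, called after "Call:" as name([rows], argument=value, ...), one row to a line, values as JSON. arm_command: Moves the arm, as the interface text tells. Its arguments: {"type":"object","properties":{"moves":{"type":"array"},"newtons":{"type":"number"}},"required":["moves"]}

```bash
mkdir -p pics; cat > h.py <<'E'
import numpy as np, cv2
from plant import manip, read_camera, camera_model
def ray(n,uv):
    m=camera_model(n);K=np.array(m["K"]);T=np.array(m["camera_from_world"]);k=m["k1"]
    uv=np.atleast_2d(np.array(uv,float))
    d=np.c_[(uv[:,0]-K[0,2])/K[0,0],(uv[:,1]-K[1,2])/K[1,1]];s=d.copy()
    for _ in range(20): s=d/(1+k*(s**2).sum(1,keepdims=True))
    R=T[:3,:3];return -R.T@T[:3,3],np.c_[s,np.ones(len(s))]@R
def onplane(n,uv,z):
    o,r=ray(n,uv);return o+r*((z-o[2])/r[:,2])[:,None]
def proj(n,p):
    m=camera_model(n);K=np.array(m["K"]);T=np.array(m["camera_from_world"])
    c=np.atleast_2d(p)@T[:3,:3].T+T[:3,3];s=c[:,:2]/c[:,2:];s=s*(1+m["k1"]*(s**2).sum(1,keepdims=True))
    return s*[K[0,0],K[1,1]]+K[:2,2]
E
python3 - <<'E'
from h import *
for n in("top","side"):
    i=read_camera(n);cv2.imwrite(f"pics/{n}0.png",i)
    o,_=ray(n,[256,192]);print(n,o.round(3),camera_model(n)["K"][0][0],onplane(n,[[256,192]],0).round(3))
s=manip.observe();print(s)
E
```

```text
top [0.404 0.003 1.05 ] 420.74484949197966 [[0.569 0.001 0.   ]]
side [0.522 0.708 0.649] 456.30100769859297 [[ 0.581 -0.033  0.   ]]
{'time': 0.1, 'joints': array([-1.25009246e+00,  8.78725185e-02,  1.37212896e+00,  1.39113837e-08,
        1.68362529e+00, -1.03142828e-01]), 'qvel': array([ 0.00016875, -0.00319224, -0.00547717, -0.00112035,  0.00030578,
       -0.00066749]), 'joint_efforts': array([ 1.71635260e-03, -3.53016579e+01, -3.14218140e+01, -2.19724535e-05,
        8.01233284e-03,  2.62376284e-05]), 'position': array([ 0.22602554, -0.50090103,  0.23024777]), 'eef_rot': array([-3.13956935e+00, -2.09446098e-04,  4.23846479e-01]), 'wrist_force': array([-0.00381403,  0.02126886, -0.2973908 ]), 'moment': array([-0.00392871, -0.0325904 , -0.05415448]), 'gripper_force': 0.0, 'opening': 0.0855928804699441}
```

View pics/top0.png

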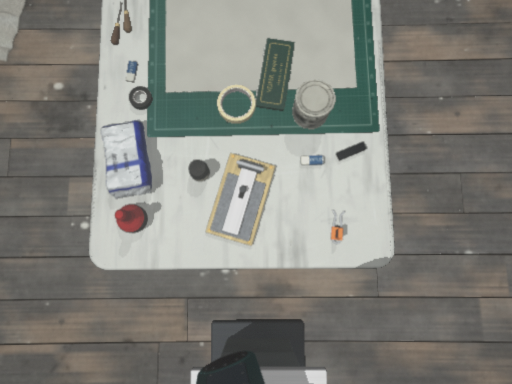

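View pics/side0.png

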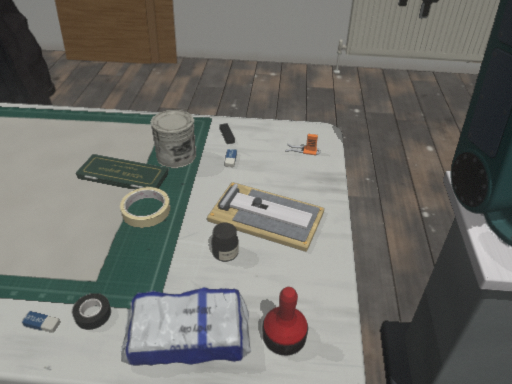

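The top view shows the jig around (241,198), tilted slightly, with its hinge end at the top and its pin near (243,190). The clip is at (337,232) with its mouth pointing up, in +x. In the side view the clip's tab is at (312,141) and the pin is near (260,203).

```bash
python3 - <<'E'
from h import *
t=cv2.imread("pics/top0.png");s=cv2.imread("pics/side0.png")
def up(i,x,y,w,h,f): return cv2.resize(i[y:y+h,x:x+w],None,fx=f,fy=f,interpolation=cv2.INTER_CUBIC)
a=up(t,200,148,80,100,5);b=up(t,317,200,40,50,5);c=up(s,280,128,50,30,8);d=up(s,205,180,125,66,3.2)
o=np.zeros((600,800,3),np.uint8)
for i,(x,y) in((a,(0,0)),(b,(400,0)),(d,(400,260))): o[y:y+i.shape[0],x:x+i.shape[1]]=i[:,:800-x]
o[480:600,400:600]=cv2.resize(c,(200,120));cv2.imwrite("pics/c1.png",o)
# orange
for n,im in(("top",t),("side",s)):
    h=cv2.cvtColor(im,cv2.COLOR_BGR2HSV);m=cv2.inRange(h,(4,170,120),(16,255,255))
    k,l,st,ce=cv2.connectedComponentsWithStats(m)
    for j in range(1,k):
        if st[j,4]>15: print(n,st[j],ce[j].round(1))
h=cv2.cvtColor(t,cv2.COLOR_BGR2HSV);m=cv2.inRange(h,(14,70,90),(28,255,255));m[:145]=0;m[250:]=0;m[:,:200]=0;m[:,285:]=0
p=cv2.findNonZero(m);r=cv2.minAreaRect(p);print(r)
bx=cv2.boxPoints(r);w=onplane("top",bx,0.014);print(w.round(4),w.mean(0))
for i in range(4):
    e=w[(i+1)%4]-w[i];print(np.linalg.norm(e).round(4),np.degrees(np.arctan2(e[1],e[0])).round(2))
E
```

```text
side [305 149  10   5  25] [309.4 151.2]
((240.2293701171875, 198.56881713867188), (46.74192428588867, 81.98992919921875), 16.699243545532227)
[[ 0.4709  0.1241  0.014 ]
 [ 0.6687  0.0665  0.014 ]
 [ 0.6329 -0.0463  0.014 ]
 [ 0.4373  0.0144  0.014 ]] [0.55243903 0.03967109 0.014     ]
0.2061 -16.23
0.1184 -107.64
0.2047 162.77
0.1147 73.01
```

View pics/c1.png

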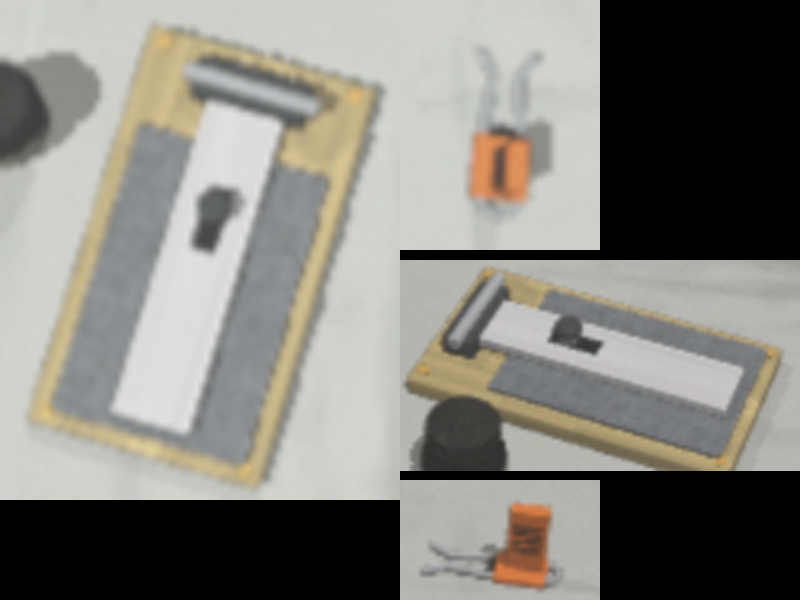

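The crop shows the jig's plywood outline clearly, with corners near (230,153), (276,166), (252,245) and (206,232). The pin's head is at top (244,189) and side (257,201). The clip's foot and tab are sharp, its leg tips are near (333,210) and (344,211.6), and its mouth points to about +x.

```bash
python3 - <<'E'
from h import *
t=cv2.imread("pics/top0.png");s=cv2.imread("pics/side0.png")
def orange(im,roi,lo):
    h=cv2.cvtColor(im,cv2.COLOR_BGR2HSV);m=cv2.inRange(h,lo,(20,255,255));z=np.zeros_like(m);x,y,w,hh=roi;z[y:y+hh,x:x+w]=m[y:y+hh,x:x+w];return z
m=orange(t,(317,200,40,50),(3,90,90));p=cv2.findNonZero(m);r=cv2.minAreaRect(p);print(r)
w=onplane("top",cv2.boxPoints(r),.006);print(w.round(4))
ms=orange(s,(280,128,50,35),(0,90,70));ps=cv2.findNonZero(ms)[:,0]
print("side rows",[(v,ps[ps[:,1]==v,0].min(),ps[ps[:,1]==v,0].max()) for v in np.unique(ps[:,1])])
print("top rows",[(v,p[:,0][p[:,0,1]==v,0].min(),p[:,0][p[:,0,1]==v,0].max()) for v in np.unique(p[:,0,1])])
# clip: tip midpoints on z=.0025
print("tips",onplane("top",[[333,210],[344,211.6],[337,241.8]],.003).round(4))
# jig corners by hand
J=onplane("top",[[230.4,152.8],[276.4,165.6],[252,245.4],[206,232.4]],.014);print(J.round(4),J.mean(0))
# bar edges: white mask within jig
g=cv2.cvtColor(cv2.GaussianBlur(t,(3,3),0),cv2.COLOR_BGR2GRAY).astype(float)
L=[];R=[]
for y in range(172,230):
    cx=241+(198-y)*0.3; xs=np.linspace(cx-16,cx+16,321);v=cv2.remap(g.astype(np.float32),xs.astype(np.float32)[None],np.full((1,321),y,np.float32),cv2.INTER_LINEAR)[0];d=np.gradient(v)
    L.append([xs[d[:160].argmax()],y]);R.append([xs[160+d[160:].argmin()],y])
for n,E in(("L",L),("R",R)):
    W=onplane("top",E,.026);f=np.polyfit(W[:,0],W[:,1],1)
    k=abs(W[:,1]-np.polyval(f,W[:,0]));ok=k<np.median(k)*2.5;f=np.polyfit(W[ok,0],W[ok,1],1)
    print(n,np.degrees(np.arctan(f[0])).round(2),np.polyval(f,[.45,.5525,.6]).round(4),np.std(W[ok,1]-np.polyval(f,W[ok,0])).round(5))
# pin head
print("pin",onplane("top",[[243.8,189]],.041),onplane("side",[[257.2,201.25]],.041))
E
```

```text
((336.5, 233.0), (12.0, 11.0), 90.0)
[[ 0.4793 -0.1837  0.006 ]
 [ 0.4791 -0.2107  0.006 ]
 [ 0.4497 -0.2094  0.006 ]
 [ 0.4499 -0.1826  0.006 ]]
side rows [(np.int32(134), np.int32(308), np.int32(314)), (np.int32(135), np.int32(308), np.int32(317)), (np.int32(136), np.int32(308), np.int32(317)), (np.int32(137), np.int32(308), np.int32(317)), (np.int32(138), np.int32(308), np.int32(316)), (np.int32(139), np.int32(307), np.int32(316)), (np.int32(140), np.int32(307), np.int32(316)), (np.int32(141), np.int32(307), np.int32(316)), (np.int32(142), np.int32(307), np.int32(316)), (np.int32(143), np.int32(307), np.int32(316)), (np.int32(144), np.int32(307), np.int32(316)), (np.int32(145), np.int32(307), np.int32(316)), (np.int32(146), np.int32(305), np.int32(315)), (np.int32(147), np.int32(304), np.int32(316)), (np.int32(148), np.int32(304), np.int32(316)), (np.int32(149), np.int32(303), np.int32(316)), (np.int32(150), np.int32(303), np.int32(316)), (np.int32(151), np.int32(303), np.int32(316)), (np.int32(152), np.int32(303), np.int32(315)), (np.int32(153), np.int32(304), np.int32(315)), (np
[... 353 characters left out ...]
p.int32(331), np.int32(342)), (np.int32(234), np.int32(331), np.int32(342)), (np.int32(235), np.int32(331), np.int32(342)), (np.int32(236), np.int32(331), np.int32(342)), (np.int32(237), np.int32(331), np.int32(341)), (np.int32(238), np.int32(331), np.int32(341)), (np.int32(239), np.int32(334), np.int32(341))]
tips [[ 0.5217 -0.1909  0.003 ]
 [ 0.5175 -0.218   0.003 ]
 [ 0.4431 -0.1975  0.003 ]]
[[ 0.6681  0.0645  0.014 ]
 [ 0.6339 -0.0513  0.014 ]
 [ 0.4353  0.0115  0.014 ]
 [ 0.4677  0.1242  0.014 ]] [0.55125214 0.03723715 0.014     ]
L -17.02 [0.0926 0.0613 0.0467] 0.00071
R -16.84 [0.0512 0.0202 0.0058] 0.00076
pin [[0.57042816 0.03024625 0.041     ]] [[0.57196594 0.04141412 0.041     ]]
```

Call:
arm_command([
  {"translation": [0, 0, 0], "turn": [0, 0, 7.6], "hand": 0},
  {"translation": [0, 0, 0], "turn": [0, 0, 7.6], "hand": 0},
  {"translation": [0, 0, 0], "turn": [0, 0, 7.6], "hand": 0},
  {"translation": [0, 0, 0], "turn": [0, 0, 7.5], "hand": 0},
  {"translation": [2, -3.2, 0], "turn": [0, 0, 0], "hand": 0},
  {"translation": [2, -3.2, 0], "turn": [0, 0, 0], "hand": 0},
  {"translation": [2, -3.2, 0], "turn": [0, 0, 0], "hand": 0},
  {"translation": [2, -3.2, 0], "turn": [0, 0, 0], "hand": 0},
  {"translation": [2, -3.2, 0], "turn": [0, 0, 0], "hand": 0},
  {"translation": [2, -3.2, 0], "turn": [0, 0, 0], "hand": 0},
  {"translation": [2, -3.2, 0], "turn": [0, 0, 0], "hand": 0},
  {"translation": [2, -3.2, 0], "turn": [0, 0, 0], "hand": 0},
  {"translation": [2, -3.2, 0], "turn": [0, 0, 0], "hand": 0},
  {"translation": [2, -3.2, 0], "turn": [0, 0, 0], "hand": 0},
  {"translation": [0, 0, 0], "turn": [0, 0, 0], "hand": 0},
  {"translation": [0, 0, 0], "turn": [0, 0, 0], "hand": 0},
])

```text
time: 1.7
position: [0.4586, -0.2035, 0.2307]
eef_rot: [3.141, 0.001, -0.103]
wrist_force: [-0.2, -0.3, -0.3]
opening: 0.0859
gripper_force: 0.0
```

```bash
python3 - <<'E'
from h import *
print(onplane("side",[[307.5,145],[316.5,145],[307.5,134],[317.5,134.8]],.048).round(4))
g=np.array([.463,-.198]);c,s=np.cos(-.105),np.sin(-.105);R=np.array([[c,-s],[s,c]])
for n in("side","top"):
    P=[[*(g+R@[x,y]),z] for x,y,z in[(12,5,48),(12,-5,48),(-12,5,48),(-12,-5,48),(18,14,6),(18,-14,6),(-14,14,6),(-14,14,0),(-14,-14,6),(58,13.5,3),(58,-13.5,3)] for x,y,z in[(x/1e3,y/1e3,z/1e3)]]
    print(n,proj(n,P).round(1).tolist())
E
```

```text
[[ 0.4741 -0.1532  0.048 ]
 [ 0.4536 -0.1556  0.048 ]
 [ 0.4743 -0.1983  0.048 ]
 [ 0.4508 -0.1977  0.048 ]]
side [[307.0, 134.9], [307.5, 132.6], [317.2, 136.2], [317.6, 133.8], [302.6, 151.3], [303.9, 144.7], [315.9, 153.0], [315.7, 155.0], [317.0, 146.3], [286.0, 150.1], [287.6, 143.8]]
top [[338.7, 227.3], [342.9, 227.7], [338.0, 237.4], [342.3, 237.9], [331.9, 225.7], [343.2, 226.9], [331.0, 238.7], [330.6, 238.8], [342.5, 239.9], [332.9, 209.9], [343.8, 210.9]]
```

Call:
arm_command([
  {"translation": [0.4, -0.6, 2], "turn": [0, 0, 0], "hand": 0},
  {"translation": [0, 0, 4], "turn": [0, 0, 0], "hand": 0},
  {"translation": [0, 0, 4], "turn": [0, 0, 0], "hand": 0},
  {"translation": [0, 0, 4], "turn": [0, 0, 0], "hand": 0},
  {"translation": [0, 0, 3], "turn": [0, 0, 0], "hand": 0},
  {"translation": [0, 0, 2.5], "turn": [0, 0, 0], "hand": 0},
  {"translation": [0, 0, 1.5], "turn": [0, 0, 0], "hand": 0},
  {"translation": [0, 0, 0.8], "turn": [0, 0, 0], "hand": 0},
  {"translation": [0, 0, 0], "turn": [0, 0, 0], "hand": 0},
  {"translation": [0, 0, 0], "turn": [0, 0, 0], "hand": 0},
])

```text
time: 2.7
position: [0.4635, -0.1995, 0.0141]
eef_rot: [3.141, -0.001, -0.106]
wrist_force: [0.6, -0.7, 0.5]
opening: 0.0855
gripper_force: 0.0
```

Lower the last 2 mm and close.

Call:
arm_command([
  {"translation": [0, -0.1, 0.2], "turn": [0, 0, 0], "hand": 0},
  {"translation": [0, 0, 0], "turn": [0, 0, 0], "hand": 0.4},
  {"translation": [0, 0, 0], "turn": [0, 0, 0], "hand": 0.6},
  {"translation": [0, 0, 0], "turn": [0, 0, 0], "hand": 0.75},
  {"translation": [0, 0, 0], "turn": [0, 0, 0], "hand": 0.85},
  {"translation": [0, 0, 0], "turn": [0, 0, 0], "hand": 1},
  {"translation": [0, 0, 0], "turn": [0, 0, 0], "hand": 1},
  {"translation": [0, 0, 0], "turn": [0, 0, 0], "hand": 1},
  {"translation": [0, 0, 0], "turn": [0, 0, 0], "hand": 1},
  {"translation": [0, 0, 0], "turn": [0, 0, 0], "hand": 1},
], newtons=70)

```text
time: 3.7
position: [0.4635, -0.1977, 0.0115]
eef_rot: [3.141, -0.0, -0.105]
wrist_force: [-0.8, 0.4, 1.4]
opening: 0.009
gripper_force: 68.1
```

Call:
arm_command([
  {"translation": [0, 0, -1], "turn": [0, 0, 0], "hand": 1},
  {"translation": [0, 0, -2], "turn": [0, 0, 0], "hand": 1},
  {"translation": [0, 0, -3], "turn": [0, 0, 0], "hand": 1},
  {"translation": [0, 0, -2.5], "turn": [0, 0, 0], "hand": 1},
  {"translation": [0, 0, 0], "turn": [0, 0, 5.5], "hand": 1},
  {"translation": [0, 0, 0], "turn": [0, 0, 5.4], "hand": 1},
  {"translation": [-0.3, -1.5, 0], "turn": [0, 0, 0], "hand": 1},
  {"translation": [-0.6, -3.0, 0], "turn": [0, 0, 0], "hand": 1},
  {"translation": [-0.6, -3.3, 0], "turn": [0, 0, 0], "hand": 1},
  {"translation": [-0.6, -3.3, 0], "turn": [0, 0, 0], "hand": 1},
  {"translation": [-0.6, -3.3, 0], "turn": [0, 0, 0], "hand": 1},
  {"translation": [-0.6, -3.3, 0], "turn": [0, 0, 0], "hand": 1},
  {"translation": [-0.6, -3.3, 0], "turn": [0, 0, 0], "hand": 1},
  {"translation": [-0.5, -2.8, 0], "turn": [0, 0, 0], "hand": 1},
  {"translation": [-0.3, -1.5, 0], "turn": [0, 0, 0], "hand": 1},
  {"translation": [0, 0, 0], "turn": [0, 0, 0], "hand": 1},
  {"translation": [0, 0, 0], "turn": [0, 0, 0], "hand": 1},
  {"translation": [0, 0, 0], "turn": [0, 0, 0], "hand": 1},
])

```text
time: 5.5
position: [0.4917, 0.0577, 0.0962]
eef_rot: [3.141, 0.0, -0.295]
wrist_force: [0.2, -0.1, -0.9]
opening: 0.0089
gripper_force: 68.2
```

```bash
python3 - <<'E'
from h import *
def up(i,x,y,w,h,f): return cv2.resize(i[y:y+h,x:x+w],None,fx=f,fy=f,interpolation=cv2.INTER_CUBIC)
t=read_camera("top");s=read_camera("side");cv2.imwrite("pics/t2.png",t);cv2.imwrite("pics/s2.png",s)
a=up(t,195,145,88,110,4.5);b=up(s,205,110,140,140,3);o=np.zeros((500,800,3),np.uint8)
o[:a.shape[0],:a.shape[1]]=a;o[:420,396:396+404]=b[:,:404];cv2.imwrite("pics/c2.png",o)
S=manip.observe();print(S["position"],S["eef_rot"],S["wrist_force"],S["opening"],S["moment"])
E
```

```text
[0.49183401 0.05742747 0.09625964] [ 3.14128797e+00  1.19293943e-04 -2.96163888e-01] [ 0.18786861 -0.01969903 -0.67122048] 0.009302712508724394 [-0.02466801  0.0291086  -0.00120791]
```

View pics/c2.png

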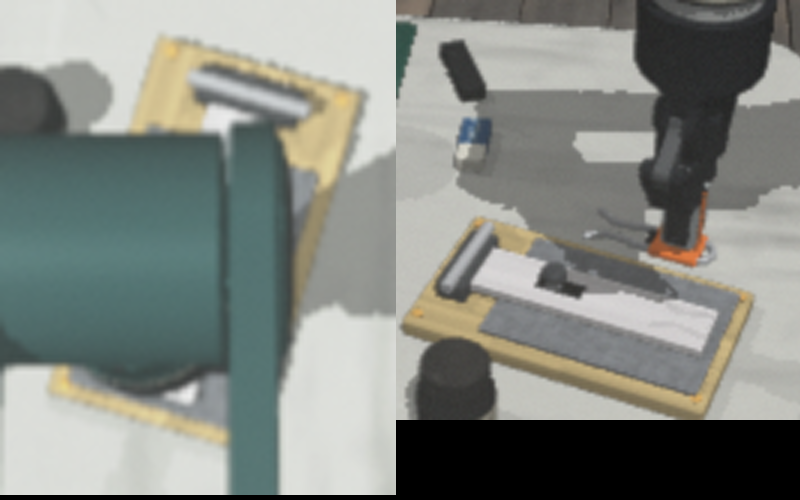

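The top view is blocked by the arm. The side crop shows the clip held level over the bar's robot end, with its foot near crop (680,250) and the pin's head near (552,275). I'll check the bar's line in the side view.

```bash
python3 - <<'E'
from h import *
s=cv2.imread("pics/side0.png");g=cv2.GaussianBlur(cv2.cvtColor(s,cv2.COLOR_BGR2GRAY),(3,3),0).astype(np.float32)
u=np.array([np.cos(-.296),np.sin(-.296)]);n=np.array([-u[1],u[0]]);O=np.array([.5523,.040])
def prof(sx,z,ts):
    P=[[*(O+u*sx+n*t),z] for t in ts];q=proj("side",P).astype(np.float32)
    return cv2.remap(g,q[None,:,0],q[None,:,1],cv2.INTER_LINEAR)[0]
ts=np.linspace(-.03,.04,281)
F=[];N=[]
for sx in np.linspace(-.08,-.01,30):
    v=prof(sx,.026,ts);d=np.gradient(v);F.append(ts[:140][d[:140].argmax()]);N.append(ts[140:][d[140:].argmin()])
print("far",np.median(F),np.std(F),"near",np.median(N),np.std(N), np.polyfit(np.linspace(-80,-10,30),np.array(F)*1e3,1))
t=cv2.imread("pics/top0.png")
# along-x extent: bar near end in side & top
for nm,im in(("side",s),("top",t)):
    G=cv2.GaussianBlur(cv2.cvtColor(im,cv2.COLOR_BGR2GRAY),(3,3),0).astype(np.float32);E=[]
    xs=np.linspace(-.105,-.07,281)
    for y in np.linspace(-.012,.012,13):
        q=proj(nm,[[*(O+u*x+n*y),.026] for x in xs]).astype(np.float32);v=cv2.remap(G,q[None,:,0],q[None,:,1],cv2.INTER_LINEAR)[0];E.append(xs[np.gradient(v).argmax()])
    print(nm,"near end",np.median(E),np.std(E))
    # darkness along the bar's middle at head height
    h=proj(nm,[[*(O+u*x),.041] for x in (0.005,.015,.025)]).round(1);print(h.tolist())
    m=(G<75).astype(np.uint8);k,l,st,ce=cv2.connectedComponentsWithStats(m)
    for j in range(1,k):
        if 10<st[j,4]<150 and np.linalg.norm(ce[j]-h[1])<12: print(st[j],ce[j])
E
```

```text
far -0.0185 0.0008676676911250189 near 0.021750000000000005 0.0005210166344113519 [-1.31336406e-03 -1.83674347e+01]
side near end -0.089125 0.00032293953122589764
[[264.8, 200.8], [260.1, 199.5], [255.5, 198.2]]
[260 205   6   3  14] [262.5 206. ]
top near end -0.089625 0.00041200548626208784
[[240.4, 194.5], [241.6, 190.6], [242.8, 186.7]]
```

Call:
arm_command([
  {"translation": [0, -0.2, 1.5], "turn": [0, 0, 0], "hand": 1},
  {"translation": [0, 0, 2], "turn": [0, 0, 0], "hand": 1},
  {"translation": [0, 0, 1.3], "turn": [0, 0, 0], "hand": 1},
  {"translation": [0, 0, 0.6], "turn": [0, 0, 0], "hand": 1},
  {"translation": [0, 0, 0.2], "turn": [0, 0, 0], "hand": 1},
  {"translation": [0, 0, 0], "turn": [0, 0, 0], "hand": 1},
  {"translation": [0, 0, 0], "turn": [0, 0, 0], "hand": 1},
])

```text
time: 6.3
position: [0.4933, 0.06, 0.0412]
eef_rot: [-3.141, -0.002, -0.295]
wrist_force: [-0.5, 0.2, -1.4]
opening: 0.0091
gripper_force: 68.2
```

Call:
arm_command([
  {"translation": [0, 0, 0.15], "turn": [0, 0, 0], "hand": 1},
  {"translation": [0, 0, 0.1], "turn": [0, 0, 0], "hand": 1},
  {"translation": [0, 0, 0], "turn": [0, 0, 0], "hand": 1},
  {"translation": [0, 0, 0], "turn": [0, 0, 0], "hand": 1},
])

```text
time: 6.7
position: [0.4926, 0.0601, 0.0379]
eef_rot: [3.142, -0.0, -0.295]
wrist_force: [0.4, -0.0, -0.6]
opening: 0.0095
gripper_force: 68.2
```

Call:
arm_command([
  {"translation": [0, 0, 0.05], "turn": [0, 0, 0], "hand": 1},
  {"translation": [0, 0, 0], "turn": [0, 0, 0], "hand": 1},
])

```text
time: 6.9
position: [0.4927, 0.0601, 0.0375]
eef_rot: [-3.142, -0.0, -0.295]
wrist_force: [0.2, -0.1, -0.6]
opening: 0.0087
gripper_force: 68.5
```

Call:
arm_command([
  {"translation": [0, 0, 0.05], "turn": [0, 0, 0], "hand": 1},
  {"translation": [0, 0, 0], "turn": [0, 0, 0], "hand": 1},
])

```text
time: 7.1
position: [0.4928, 0.0601, 0.0375]
eef_rot: [-3.142, -0.0, -0.295]
wrist_force: [-1.8, 0.5, 4.9]
opening: 0.0091
gripper_force: 68.9
```

Call:
arm_command([
  {"translation": [0.5, 0, 0], "turn": [0, 0, 0], "hand": 1},
  {"translation": [0.5, 0, 0], "turn": [0, 0, 0], "hand": 1},
  {"translation": [0.5, 0, 0], "turn": [0, 0, 0], "hand": 1},
  {"translation": [0.3, 0, 0], "turn": [0, 0, 0], "hand": 1},
  {"translation": [0, 0, 0], "turn": [0, 0, 0], "hand": 1},
  {"translation": [0, 0, 0], "turn": [0, 0, 0], "hand": 1},
])

```text
time: 7.7
position: [0.51, 0.0551, 0.0375]
eef_rot: [-3.141, -0.0, -0.295]
wrist_force: [-3.0, 1.1, 4.6]
opening: 0.009
gripper_force: 69.1
```

Call:
arm_command([
  {"translation": [0.2, 0, 0], "turn": [0, 0, 0], "hand": 1},
  {"translation": [0.2, 0, 0], "turn": [0, 0, 0], "hand": 1},
  {"translation": [0, 0, 0], "turn": [0, 0, 0], "hand": 1},
])

```text
time: 8.0
position: [0.5134, 0.054, 0.0375]
eef_rot: [-3.141, 0.001, -0.295]
wrist_force: [-3.5, 0.4, 6.2]
opening: 0.009
gripper_force: 69.2
```

Call:
arm_command([
  {"translation": [0.2, 0, 0], "turn": [0, 0, 0], "hand": 1},
  {"translation": [0, 0, 0], "turn": [0, 0, 0], "hand": 1},
])

```text
time: 8.2
position: [0.5153, 0.0535, 0.0375]
eef_rot: [-3.141, 0.001, -0.295]
wrist_force: [-3.9, 1.0, 6.1]
opening: 0.0092
gripper_force: 69.2
```

Call:
arm_command([
  {"translation": [0.2, 0, 0], "turn": [0, 0, 0], "hand": 1},
  {"translation": [0, 0, 0], "turn": [0, 0, 0], "hand": 1},
])

```text
time: 8.4
position: [0.5172, 0.0529, 0.0375]
eef_rot: [-3.141, 0.001, -0.295]
wrist_force: [-3.8, 0.8, 6.1]
opening: 0.0093
gripper_force: 69.2
```

Call:
arm_command([
  {"translation": [0.2, 0, -0.02], "turn": [0, 0, 0], "hand": 1},
  {"translation": [0, 0, 0], "turn": [0, 0, 0], "hand": 1},
])

```text
time: 8.6
position: [0.5193, 0.0522, 0.0375]
eef_rot: [-3.141, 0.0, -0.295]
wrist_force: [-3.3, 1.4, 5.9]
opening: 0.0091
gripper_force: 69.0
```

Call:
arm_command([
  {"translation": [0.2, 0, 0], "turn": [0, 0, 0], "hand": 1},
  {"translation": [0, 0, 0], "turn": [0, 0, 0], "hand": 1},
])

```text
time: 8.8
position: [0.5209, 0.0517, 0.0375]
eef_rot: [-3.141, 0.001, -0.295]
wrist_force: [-4.3, 1.0, 5.7]
opening: 0.0089
gripper_force: 69.2
```

Call:
arm_command([
  {"translation": [0.2, 0, 0], "turn": [0, 0, 0], "hand": 1},
  {"translation": [0, 0, 0], "turn": [0, 0, 0], "hand": 1},
])

```text
time: 9.0
position: [0.522, 0.0513, 0.0375]
eef_rot: [-3.142, 0.003, -0.295]
wrist_force: [-5.0, 1.7, 8.3]
opening: 0.0093
gripper_force: 69.5
```

Call:
arm_command([
  {"translation": [0.2, 0, 0], "turn": [0, 0, 0], "hand": 1},
  {"translation": [0, 0, 0], "turn": [0, 0, 0], "hand": 1},
])

```text
time: 9.2
position: [0.5231, 0.0508, 0.0375]
eef_rot: [3.141, 0.005, -0.295]
wrist_force: [-8.1, 1.4, 10.0]
opening: 0.0092
gripper_force: 69.8
```

Call:
arm_command([
  {"translation": [0.15, 0, 0], "turn": [0, 0, 0], "hand": 1},
  {"translation": [0, 0, 0], "turn": [0, 0, 0], "hand": 1},
])

```text
time: 9.4
position: [0.5239, 0.0504, 0.0376]
eef_rot: [3.141, 0.006, -0.295]
wrist_force: [-9.1, 1.5, 11.6]
opening: 0.0092
gripper_force: 70.1
```

Call:
arm_command([
  {"translation": [0.1, 0, 0], "turn": [0, 0, 0], "hand": 1},
  {"translation": [0, 0, 0], "turn": [0, 0, 0], "hand": 1},
])

```text
time: 9.6
position: [0.5244, 0.0501, 0.0376]
eef_rot: [3.14, 0.007, -0.295]
wrist_force: [-10.9, 2.0, 11.6]
opening: 0.0095
gripper_force: 70.2
```

Call:
arm_command([
  {"translation": [0.1, 0, 0], "turn": [0, 0, 0], "hand": 1},
  {"translation": [0, 0, 0], "turn": [0, 0, 0], "hand": 1},
])

```text
time: 9.8
position: [0.5246, 0.0501, 0.0376]
eef_rot: [3.14, 0.009, -0.295]
wrist_force: [-13.6, 1.6, 13.6]
opening: 0.0092
gripper_force: 70.4
```

Call:
arm_command([
  {"translation": [0.1, 0, -0.03], "turn": [0, 0, 0], "hand": 1},
  {"translation": [0, 0, 0], "turn": [0, 0, 0], "hand": 1},
])

```text
time: 10.0
position: [0.5256, 0.0496, 0.0376]
eef_rot: [3.14, 0.009, -0.295]
wrist_force: [-12.3, 0.6, 12.3]
opening: 0.0092
gripper_force: 70.3
```

Call:
arm_command([
  {"translation": [0.1, 0, 0], "turn": [0, 0, 0], "hand": 1},
  {"translation": [0, 0, 0], "turn": [0, 0, 0], "hand": 1},
])

```text
time: 10.2
position: [0.5264, 0.0493, 0.0376]
eef_rot: [3.14, 0.009, -0.295]
wrist_force: [-12.7, 2.0, 12.9]
opening: 0.0092
gripper_force: 70.3
```

Call:
arm_command([
  {"translation": [0.1, 0, 0], "turn": [0, 0, 0], "hand": 1},
  {"translation": [0, 0, 0], "turn": [0, 0, 0], "hand": 1},
])

```text
time: 10.4
position: [0.5276, 0.0489, 0.0376]
eef_rot: [3.14, 0.009, -0.295]
wrist_force: [-11.5, 0.6, 12.6]
opening: 0.0091
gripper_force: 70.3
```

Call:
arm_command([
  {"translation": [0.1, 0, 0], "turn": [0, 0, 0], "hand": 1},
  {"translation": [0, 0, 0], "turn": [0, 0, 0], "hand": 1},
])

```text
time: 10.6
position: [0.5297, 0.0482, 0.0376]
eef_rot: [3.14, 0.006, -0.295]
wrist_force: [-7.5, 0.9, 9.1]
opening: 0.0093
gripper_force: 69.8
```

Call:
arm_command([
  {"translation": [0.1, 0, 0], "turn": [0, 0, 0], "hand": 1},
  {"translation": [0, 0, 0], "turn": [0, 0, 0], "hand": 1},
])

```text
time: 10.8
position: [0.5308, 0.0478, 0.0375]
eef_rot: [3.14, 0.006, -0.295]
wrist_force: [-8.8, 0.3, 8.8]
opening: 0.0092
gripper_force: 69.9
```

Call:
arm_command([
  {"translation": [0.1, 0, -0.03], "turn": [0, 0, 0], "hand": 1},
  {"translation": [0.1, 0, 0], "turn": [0, 0, 0], "hand": 1},
  {"translation": [0, 0, 0], "turn": [0, 0, 0], "hand": 1},
])

```text
time: 11.1
position: [0.5326, 0.0472, 0.0376]
eef_rot: [3.14, 0.006, -0.295]
wrist_force: [-7.7, 0.4, 8.5]
opening: 0.009
gripper_force: 69.7
```

Call:
arm_command([
  {"translation": [0.1, 0, 0], "turn": [0, 0, 0], "hand": 1},
  {"translation": [0.1, 0, 0], "turn": [0, 0, 0], "hand": 1},
  {"translation": [0, 0, 0], "turn": [0, 0, 0], "hand": 1},
])

```text
time: 11.4
position: [0.5346, 0.0466, 0.0376]
eef_rot: [3.14, 0.005, -0.295]
wrist_force: [-7.0, -0.2, 7.8]
opening: 0.0092
gripper_force: 69.7
```

Call:
arm_command([
  {"translation": [0.1, 0, 0], "turn": [0, 0, 0], "hand": 1},
  {"translation": [0.1, 0, 0], "turn": [0, 0, 0], "hand": 1},
  {"translation": [0, 0, 0], "turn": [0, 0, 0], "hand": 1},
])

```text
time: 11.7
position: [0.5366, 0.046, 0.0376]
eef_rot: [3.14, 0.005, -0.295]
wrist_force: [-8.2, -0.7, 7.2]
opening: 0.009
gripper_force: 69.6
```

Call:
arm_command([
  {"translation": [0.1, 0.03, -0.04], "turn": [0, 0, 0], "hand": 1},
  {"translation": [0.1, 0, 0], "turn": [0, 0, 0], "hand": 1},
  {"translation": [0, 0, 0], "turn": [0, 0, 0], "hand": 1},
])

```text
time: 12.0
position: [0.5388, 0.0451, 0.0376]
eef_rot: [3.14, 0.005, -0.295]
wrist_force: [-6.3, 0.5, 5.6]
opening: 0.0095
gripper_force: 69.1
```

Call:
arm_command([
  {"translation": [0.1, 0, 0], "turn": [0, 0, 0], "hand": 1},
  {"translation": [0, 0, 0], "turn": [0, 0, 0], "hand": 1},
])

```text
time: 12.2
position: [0.5399, 0.0447, 0.0376]
eef_rot: [3.14, 0.004, -0.295]
wrist_force: [-5.5, 0.4, 4.2]
opening: 0.0097
gripper_force: 69.1
```

Call:
arm_command([
  {"translation": [0.1, 0, 0], "turn": [0, 0, 0], "hand": 1},
  {"translation": [0, 0, 0], "turn": [0, 0, 0], "hand": 1},
])

```text
time: 12.4
position: [0.541, 0.0444, 0.0376]
eef_rot: [3.14, 0.004, -0.295]
wrist_force: [-5.7, 0.0, 4.6]
opening: 0.009
gripper_force: 69.1
```

Call:
arm_command([
  {"translation": [0.1, 0, 0], "turn": [0, 0, 0], "hand": 1},
  {"translation": [0, 0, 0], "turn": [0, 0, 0], "hand": 1},
])

```text
time: 12.6
position: [0.542, 0.0441, 0.0375]
eef_rot: [3.14, 0.004, -0.295]
wrist_force: [-4.6, 0.1, 4.7]
opening: 0.0092
gripper_force: 69.0
```

Call:
arm_command([
  {"translation": [0.07, 0, 0], "turn": [0, 0, 0], "hand": 1},
  {"translation": [0, 0, 0], "turn": [0, 0, 0], "hand": 1},
])

```text
time: 12.8
position: [0.543, 0.0438, 0.0375]
eef_rot: [3.14, 0.003, -0.295]
wrist_force: [-5.5, -0.2, 3.9]
opening: 0.0089
gripper_force: 69.0
```

Call:
arm_command([
  {"translation": [0.07, 0, 0], "turn": [0, 0, 0], "hand": 1},
  {"translation": [0, 0, 0], "turn": [0, 0, 0], "hand": 1},
])

```text
time: 13.0
position: [0.5449, 0.0434, 0.0375]
eef_rot: [3.141, -0.0, -0.295]
wrist_force: [-1.5, -2.1, -0.2]
opening: 0.0091
gripper_force: 68.5
```

Call:
arm_command([
  {"translation": [0.04, 0, 0], "turn": [0, 0, 0], "hand": 1},
  {"translation": [0, 0, 0], "turn": [0, 0, 0], "hand": 1},
])

```text
time: 13.2
position: [0.5458, 0.0434, 0.0376]
eef_rot: [3.141, -0.001, -0.295]
wrist_force: [-0.4, -1.6, -1.3]
opening: 0.0091
gripper_force: 68.3
```

Call:
arm_command([
  {"translation": [0.03, 0, 0], "turn": [0, 0, 0], "hand": 1},
  {"translation": [0, 0, 0], "turn": [0, 0, 0], "hand": 1},
])

```text
time: 13.4
position: [0.5459, 0.0434, 0.0377]
eef_rot: [3.141, -0.0, -0.295]
wrist_force: [-0.3, -1.8, -1.4]
opening: 0.0091
gripper_force: 68.2
```

Call:
arm_command([
  {"translation": [0.03, 0, 0], "turn": [0, 0, 0], "hand": 1},
  {"translation": [0, 0, 0], "turn": [0, 0, 0], "hand": 1},
])

```text
time: 13.6
position: [0.546, 0.0434, 0.0379]
eef_rot: [3.141, -0.0, -0.295]
wrist_force: [0.3, -1.7, -2.1]
opening: 0.0091
gripper_force: 68.2
```

Call:
arm_command([
  {"translation": [0.03, 0, 0], "turn": [0, 0, 0], "hand": 1},
  {"translation": [0, 0, 0], "turn": [0, 0, 0], "hand": 1},
])

```text
time: 13.8
position: [0.5461, 0.0434, 0.038]
eef_rot: [3.141, 0.0, -0.295]
wrist_force: [-1.0, -1.1, -1.1]
opening: 0.0092
gripper_force: 68.2
```

Call:
arm_command([
  {"translation": [0.03, 0, 0.07], "turn": [0, 0, 0], "hand": 1},
  {"translation": [0, 0, 0], "turn": [0, 0, 0], "hand": 1},
])

```text
time: 14.0
position: [0.5463, 0.0435, 0.0375]
eef_rot: [3.142, 0.001, -0.295]
wrist_force: [-2.3, -2.5, 0.7]
opening: 0.0091
gripper_force: 68.6
```

Call:
arm_command([
  {"translation": [0.03, 0, 0], "turn": [0, 0, 0], "hand": 1},
  {"translation": [0, 0, 0], "turn": [0, 0, 0], "hand": 1},
])

```text
time: 14.2
position: [0.5463, 0.0434, 0.0375]
eef_rot: [3.141, 0.001, -0.295]
wrist_force: [-5.1, -1.5, 3.1]
opening: 0.0092
gripper_force: 68.7
```

Call:
arm_command([
  {"translation": [0.03, 0, 0], "turn": [0, 0, 0], "hand": 1},
  {"translation": [0, 0, 0], "turn": [0, 0, 0], "hand": 1},
])

```text
time: 14.4
position: [0.5464, 0.0435, 0.0375]
eef_rot: [3.141, 0.002, -0.295]
wrist_force: [-6.0, -0.2, 4.6]
opening: 0.009
gripper_force: 68.9
```

Call:
arm_command([
  {"translation": [-0.02, 0, -0.02], "turn": [0, 0, 0], "hand": 1},
  {"translation": [0, 0, 0], "turn": [0, 0, 0], "hand": 0.8},
  {"translation": [0, 0, 0], "turn": [0, 0, 0], "hand": 0.6},
  {"translation": [0, 0, 0], "turn": [0, 0, 0], "hand": 0.5},
  {"translation": [0, 0, 0], "turn": [0, 0, 0], "hand": 0.5},
  {"translation": [0, 0, 0], "turn": [0, 0, 0], "hand": 0.5},
  {"translation": [0, 0, -1], "turn": [0, 0, 0], "hand": 0.5},
  {"translation": [0, 0, -3], "turn": [0, 0, 0], "hand": 0.5},
  {"translation": [0, 0, -4], "turn": [0, 0, 0], "hand": 0.5},
  {"translation": [0, 0, -4], "turn": [0, 0, 0], "hand": 0.5},
  {"translation": [-3, 0, -2], "turn": [0, 0, 0], "hand": 0.5},
  {"translation": [-4, 3, 0], "turn": [0, 0, 0], "hand": 0.5},
  {"translation": [-3, 4, 0], "turn": [0, 0, 0], "hand": 0.5},
  {"translation": [0, 4.5, 0], "turn": [0, 0, 0], "hand": 0.5},
  {"translation": [0, 4.5, 0], "turn": [0, 0, 0], "hand": 0.5},
  {"translation": [0, 4.5, 0], "turn": [0, 0, 0], "hand": 0.5},
  {"translation": [0, 4, 0], "turn": [0, 0, 0], "hand": 0.5},
  {"translation": [0, 0, 0], "turn": [0, 0, 0], "hand": 0.5},
  {"translation": [0, 0, 0], "turn": [0, 0, 0], "hand": 0.5},
])

```text
time: 16.3
position: [0.3799, -0.1626, 0.1782]
eef_rot: [-3.141, -0.001, -0.298]
wrist_force: [0.3, -0.1, 0.4]
opening: 0.0427
gripper_force: 0.0
```

```bash
python3 - <<'E'
from h import *
def up(i,x,y,w,h,f): return cv2.resize(i[y:y+h,x:x+w],None,fx=f,fy=f,interpolation=cv2.INTER_CUBIC)
t=read_camera("top");s=read_camera("side");cv2.imwrite("pics/t3.png",t);cv2.imwrite("pics/s3.png",s)
a=up(t,200,148,80,100,5);b=up(s,225,175,66,50,6);o=np.zeros((500,800,3),np.uint8)
o[:500,:400]=a;o[:300,404:800]=b;cv2.imwrite("pics/c3.png",o)
S=manip.observe();print(S["position"],S["wrist_force"])
E
```

```text
[ 0.38029783 -0.16131964  0.17792005] [-0.895354    0.04702589  0.49092692]
```

View pics/c3.png

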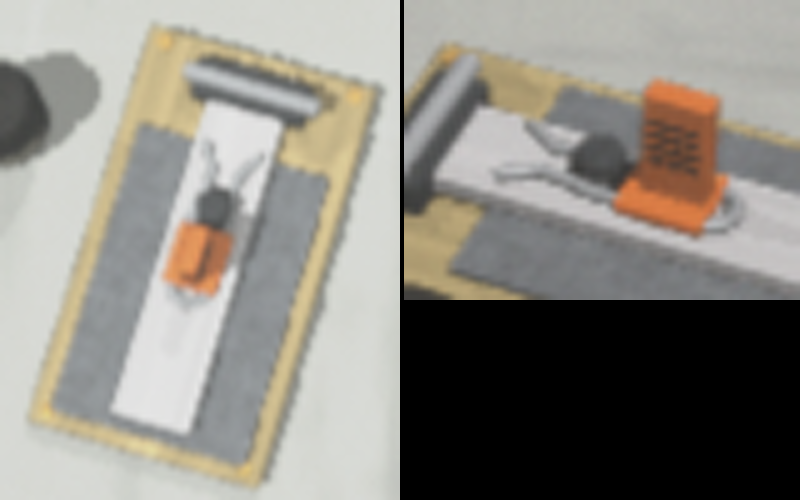

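The crop shows the clip lying flat on the bar. The pin's head at (214,207) sits right in front of the foot, the legs are spread beyond it, and the gripper is clear.

```bash
python3 -c "
from plant import manip;print(manip.hand_in())"
```

```text
the job is handed in; nothing more can be done
None
```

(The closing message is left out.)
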